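# Right the tipped reagent bottles at the microscope bench

### The job

Two square reagent bottles have toppled over in the bottle lane. Stand the amber one (black cap) upright again on the floor of the stall its foot is in, and stand the white one (blue cap) upright in the middle of the stirrer's round white plate. Set them down gently without dropping them, leave them standing free, and do not disturb the jars or the other things on the bench.

Things in the scene. Friction and masses are not known exactly. Their poses are not given: they have to be found in the camera images.
- amber_bottle: amber-brown square bottle 160 mm tall: body 50 x 50 mm up to 120, neck, round cap 32 mm wide from 136 to 160; 0.15 to 0.31 kg, mass centre about 50 mm up. Origin: centre of the foot; z runs foot to cap, x, y normal to the flat sides. Starts tipped toward the lane's +y: foot in a stall, leaning on the divider, axis 33 degrees above level, cap over the next (empty) stall. Black cap, paper label.
- white_bottle: white square bottle 160 mm tall: body 50 x 50 mm up to 120, neck, round cap 32 mm wide from 136 to 160; 0.15 to 0.31 kg, mass centre about 50 mm up. Origin: centre of the foot; z runs foot to cap, x, y normal to the flat sides. Starts tipped toward the lane's +y: foot in a stall, leaning on the divider, axis 33 degrees above level, cap over the next (empty) stall. Blue cap, pale blue label.
- lane: fixed grey bottle lane, 492 mm long (y), 92 wide (x); origin: centre of its underside. Floor 12 mm above the bench; side rails 8 mm higher, 76 apart; dividers 6 mm thick, tops 42 mm above the bench, every 80 mm from y = -0.24 to 0.24: six stalls. Jars in the end stalls; the bottles' feet are in stalls 2 and 4 from the -y end, either way round; 3 and 5 are empty
- stall_right (a point): centre of the floor of the second stall from the lane's -y end; axes as the lane
- stall_left (a point): centre of the floor of the fourth stall from the lane's -y end; axes as the lane
- stirrer: small fixed magnetic stirrer: grey housing 110 x 110 x 48 mm with a round white plate 90 mm across on it, plate top 60 mm above the bench. Origin: centre of its underside
- plate (a point): centre of the top of the stirrer's round plate; z up
- jar_green: clear jar with green lid, 54 mm across, 75 mm tall, standing in an end stall; origin at its underside; leave alone
- jar_red: clear jar with red lid, 54 mm across, 75 mm tall, standing in an end stall; origin at its underside; leave alone
- slide_box: black and red slide box 92 x 162 x 36 mm, lying right of the lane; origin at its underside; leave alone
- beaker: glass beaker 80 mm across, 95 mm tall, on the left; origin at its underside; leave alone
- tip_box: blue box 85 x 120 x 62 mm with clear lid, on the right; origin at its underside; leave alone
There are look-alikes about, which are no part of the job. What is shaped like the amber_bottle but purple is not meant.

How it is judged (in metres and radians):
At the end, for the whole second after the job is handed in: Both bottles upright within 4.5 degrees and at rest: the amber one on the floor of the stall it started in, foot within 25 mm of the stall centre and 80 mm of its start; the white one on the stirrer plate, foot centre within 18 mm of the plate centre (((horizontal distance between amber_bottle and stall_right below 0.025 m and z of amber_bottle in the frame of stall_right between -0.004 and 0.006 m) or (horizontal distance between amber_bottle and stall_left below 0.025 m and z of amber_bottle in the frame of stall_left between -0.004 and 0.006 m)) and distance of amber_bottle from where it was at the start of the episode below 0.08 m and angle between each of amber_bottle, white_bottle's own z axis and vertical below 0.08 rad and linear speed of each of amber_bottle, white_bottle below 0.02 m/s and angular speed of each of amber_bottle, white_bottle below 0.2 rad/s and horizontal distance between white_bottle and plate below 0.018 m and z of white_bottle in the frame of plate between -0.004 and 0.006 m); the robot touches nothing.
It fails at once if a bottle is dropped: it falls free of the fingers faster than 0.7 m/s ((contact force between the fingers and amber_bottle below 0.05 N and linear speed of amber_bottle above 0.7 m/s) or (contact force between the fingers and white_bottle below 0.05 N and linear speed of white_bottle above 0.7 m/s)).
It fails at once if a jar or another thing on the bench is shifted by more than 25 mm or tipped by more than 0.35 rad (distance of any of jar_green, jar_red, slide_box, beaker, tip_box from where it was at the start of the episode above 0.025 m or angle between any of jar_green, jar_red, slide_box, beaker, tip_box's own z axis and vertical above 0.35 rad).
It also fails if it takes over 64 s, if anything falls off the work surface, if the arm or the gripper's body presses on something with over 40 N, if the wrist force passes 120 N, or if a joint passes its speed limit or range.

### The arm

A 6-joint arm with a two-finger parallel gripper is mounted at the origin on the work surface. World frame = base frame: x ahead of the robot, y to its left, z up, the work surface at z = 0. Lengths are in mm, angles in rad, forces in N, time in s.
With the tool pointing down it reaches from about 275 to 1000 mm from the base axis. Payload 8.4 kg.
Tool frame: the origin (TCP) lies between the finger pads; the fingertips stand r.finger_overhang ahead of it and the grasp point (between the pads) is the TCP (r.finger_overhang is the distance from the TCP to the fingertips, in mm); z points along the fingers, y is the line along which they close (so a half turn about z gives the same grasp; the last joint's range is limited). The gripper opens to 85 mm and grips with 20 to 120 N. Pads are 22 mm wide; open, the fingers measure 114 mm over their backs; the gripper's body (76 mm by 85 mm) begins 54 mm behind the grasp point. The pads swing forward as they close: fully open they stand 13 mm farther back than shut.
Start: joints at [1.224, 0.353, 1.633, -0, 1.155, -0.002], TCP at [211.254, 588.217, 250.281] pointing down, gripper open.
Joint ranges: [-2.63, 2.63], [-0.92, 2.1], [0.06, 2.66], [-1.3, 4.44], [0, 2.69], [-3.02, 3.02]. Speed limits (rad/s): [2.22, 2.22, 2.79, 3.14, 3.14, 3.14].

### API

Orientations are given as [roll, pitch, yaw] about the fixed x, y, z axes, in that order (R = Rz(yaw) Ry(pitch) Rx(roll)).
In Python, from rig import r, cams, sign_off gives the robot as it stands.
- The arm moves only by the shell command python3 -m crank 'ROWS' [FORCE]. ROWS is JSON, a list of rows, each a list of 7 numbers: the shift along the tool's x, y, z in m, then the turn, a rotation vector about the tool's x, y, z in rad, then the closure, from 0 (fully open) to 1 (shut). In form: [[dx, dy, dz, ax, ay, az, gripper], ...]. A call has 1 to 5 rows; each row is the pose to reach, as a shift and turn from the pose commanded when the call began, along the tool's axes at that moment; what a row does not reach only later rows make up. A row lasts 1/10 s, in which the tool goes at most 50 mm and 8.59 degrees, less where a joint would pass 70% of its speed; a pose out of reach is approached as far as the arm can. A call with a gripper value outside its range is refused whole. The fingers move at their own pace and stop on an object; FORCE is the grip in N (left out, the last holds). Time passes only in rows, so rows that repeat a pose let the fingers close. It gives the time, the measured TCP pose, the force, the opening and the grip force at its end, in the units of the state.
- r.sense(): the state, without advancing time (a new reading comes with each control period).
- cams.grab_frame(name): name is "scene" or "top" or "wrist"; returns a dict with "image" (480x640x3 uint8, red, green, blue), "fx", "fy", "cx", "cy" (pixels), "D" ([k1, k2, p1, p2, k3] as OpenCV has them; the pictures are not rectified), "position" and "orientation" of the camera in the world. Camera axes: x right, y down, z forward; pixel columns grow to the right and rows downward; lengths in mm; the calibration is good to about 2 mm. A picture is of the moment at which its call begins. There is no depth.
- sign_off(): hands the job in; it is judged then, once.
The state is a dict: "clock": time; "qpos": joint angles; "qvel": joint speeds; "joint_efforts": joint torques, N m; "eef_pos": TCP position; "tcp_rot": TCP orientation; "contact_force": force on the tool from outside, world axes, zero at the start; "wrist_torque": the same for the moment, N m; "opening": opening from 0.0 (shut) to 1.0 (fully open); "grasp_force": force on a finger pad.
Only numpy, scipy, OpenCV 4.12 (cv2) and the standard library are available. Lean on these libraries where they do the work, as an engineer would, in place of code of your own. Each camera call takes 0.05 s, during which the arm holds its last target. There are 200 camera calls.

## Working session

There is one attempt and no reset: what is moved stays moved. The work goes in short steps, Python scripts to look and compute and a shell command to move; the robot and the scene stay as the last step left them, time stands still between calls to the robot, and variables do not carry over. Pictures are saved under pics/ and viewed, at most 10 in all, crops included, and the job is handed in when it is done.

```bash
ls; mkdir -p pics
python3 - <<'E'
from rig import r,cams
import cv2,json
for n in("scene","top"):
    f=cams.grab_frame(n);cv2.imwrite(f"pics/{n}0.png",f["image"][:,:,::-1])
    print({k:v for k,v in f.items() if k!="image"})
print(r.sense(),r.finger_overhang)
E
```

```text
pics
{'fx': 484.4244150347978, 'fy': 484.4244150347978, 'cx': 322.2298214716524, 'cy': 238.92140624603152, 'D': array([-0.02509741,  0.        ,  0.        ,  0.        ,  0.        ]), 'position': array([1216.88470362,  129.26397721,  936.18111254]), 'orientation': array([-2.43827266,  0.00905688,  1.73562359])}
{'fx': 587.8597752798157, 'fy': 587.8597752798157, 'cx': 324.5513361349475, 'cy': 244.63208803239107, 'D': array([-0.14508428,  0.        ,  0.        ,  0.        ,  0.        ]), 'position': array([ 341.45610129,  -18.1773814 , 1416.28333239]), 'orientation': array([-3.00923374,  0.01645665, -1.5446021 ])}
{'clock': 0.1, 'qpos': array([ 1.22361425e+00,  3.53579012e-01,  1.63404312e+00, -2.01117758e-05,
        1.15519748e+00, -2.40727751e-03]), 'qvel': array([-0.00087588, -0.00177889, -0.00349548,  0.00143987,  0.00017207,
       -0.00174507]), 'joint_efforts': array([ 1.50414835e-03, -6.06356907e+01, -3.42821574e+01,  1.46243187e-04,
        4.11115630e-03,  8.33550104e-06]), 'eef_pos': array([211.11650028, 587.84629461, 249.64378322]), 'tcp_rot': array([-3.14036565e+00,  1.54360903e-05,  2.79682600e+00]), 'contact_force': array([0.01448737, 0.08972328, 0.8209434 ]), 'wrist_torque': array([0.02410543, 0.03892709, 0.01640297]), 'grasp_force': 0.0, 'opening': 1.002494827689989} 19.0
```

View pics/scene0.png

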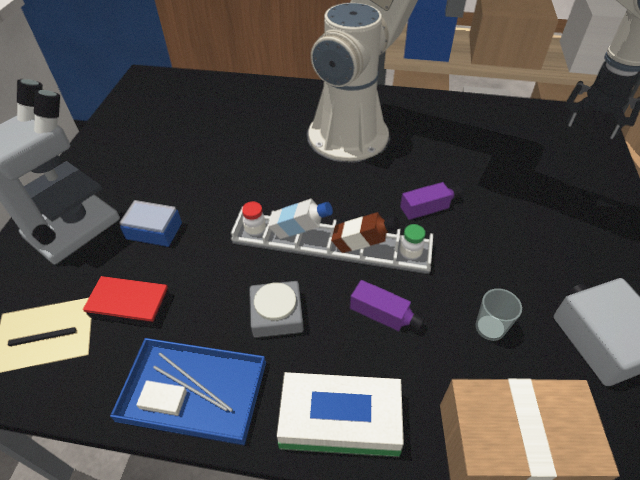

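View pics/top0.png

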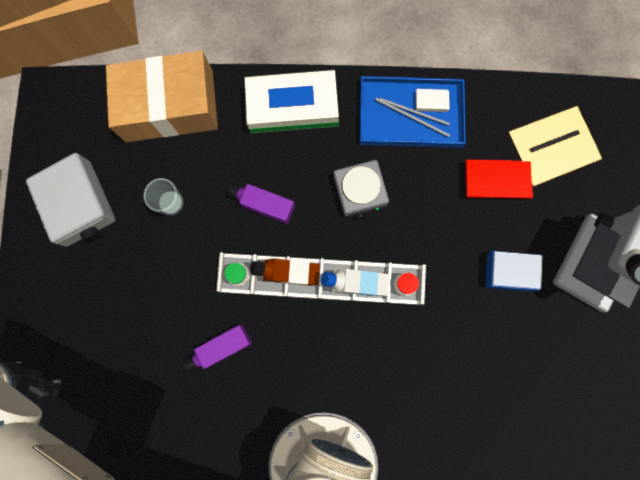

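Scene: the amber bottle (black cap) is at scene (360,233) / top (290,271). The white bottle (blue cap) is at scene (300,217) / top (360,283). The two purple bottles at top (265,202) and (220,347) are look-alikes and not meant, as they are purple and lie outside the lane. The lane spans top (218..426, 253..303) and the stirrer plate is at (362,184). I'll confirm this in an enlarged crop.

```bash
python3 - <<'E'
import cv2
im=cv2.imread("pics/top0.png")[155:315,212:432]
cv2.imwrite("pics/crop1.png",cv2.resize(im,None,fx=3.6,fy=3.6,interpolation=cv2.INTER_CUBIC))
E
cat > h.py <<'E'
import numpy as np,cv2
from scipy.spatial.transform import Rotation as R
from rig import r,cams
def KD(f): return np.array([[f["fx"],0,f["cx"]],[0,f["fy"],f["cy"]],[0,0,1.]]),np.array(f["D"])
def ray(f,px):
    K,D=KD(f); u=cv2.undistortPoints(np.array([[px]],float),K,D)[0,0]
    return R.from_euler("xyz",f["orientation"]).apply([u[0],u[1],1.])
def at_z(f,px,z):
    d=ray(f,px); p=np.array(f["position"]); return p+d*(z-p[2])/d[2]
def proj(f,P):
    K,D=KD(f); M=R.from_euler("xyz",f["orientation"]).as_matrix().T
    return cv2.projectPoints(np.array(P,float).reshape(-1,3),cv2.Rodrigues(M)[0],-M@np.array(f["position"]),K,D)[0][:,0]
def tool():
    s=r.sense(); return np.array(s["eef_pos"]),R.from_euler("xyz",s["tcp_rot"])
def delta(p,rot):
    """shift (m) and rotvec in tool axes to reach p (mm), rot"""
    t,q=tool(); return np.round(q.inv().apply(np.array(p)-t)/1000,4),np.round((q.inv()*rot).as_rotvec(),4)
E
```

```text
(no output)
```

View pics/crop1.png

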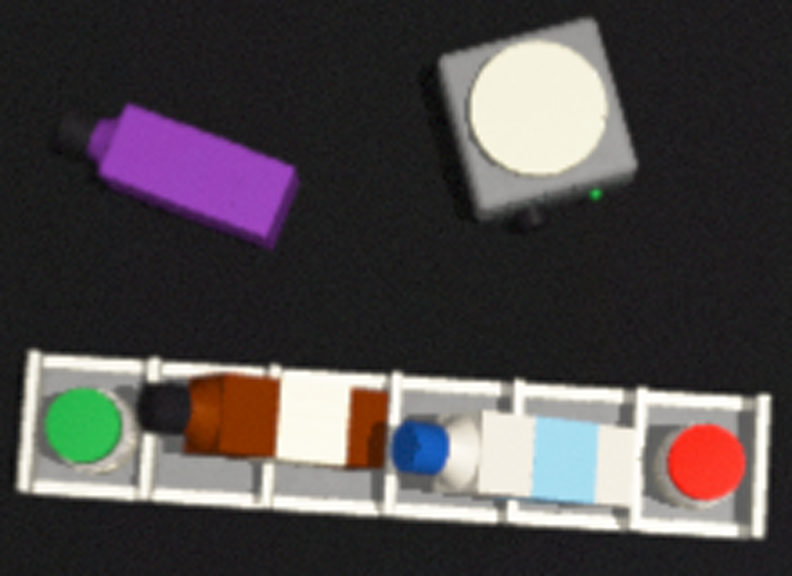

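The crop confirms it: amber with a black cap has its foot in stall 4, and white with a blue cap has its foot in stall 2. The plate centre is at crop (538,108). The lane ends are at crop (28,422) and (762,467).

```bash
cat >> h.py <<'E'
def c(p): return [212+(p[0]+.5)/3.6-.5,155+(p[1]+.5)/3.6-.5]
E
python3 - <<'E'
from h import *
f=cams.grab_frame("top")
L=at_z(f,c((28,422)),42);Rr=at_z(f,c((762,467)),42);P=at_z(f,c((538,108)),60)
ly=(L-Rr);n=np.hypot(*ly[:2]);ly/=n;ctr=(L+Rr)/2;a=np.arctan2(-ly[0],ly[1])
print("lane",n,ctr,"yaw",a,"plate",P)
lx=np.array([np.cos(a),np.sin(a),0])
for nm,k in(("white",-80),("amber",80)): print(nm,"stall",ctr+ly*(k/2 if 0 else (-120 if nm=="white" else 40)))
# body face top edges: upper face at s=0 (z~54) and s=120 (z~119.3)
for nm,foot,sh,cap in(("white",((636,428),(630,504)),((484,412),(480,494)),(392,447)),("amber",((388,391),(384,466)),((226,375),(218,456)),(140,408))):
    A=np.mean([at_z(f,c(q),54) for q in foot],0);B=np.mean([at_z(f,c(q),119.3) for q in sh],0)
    d=B-A;print(nm,"foot-top",A.round(1),"sh",B.round(1),np.hypot(*d[:2]),"(want 100.6) yaw",np.arctan2(-d[0],d[1]))
    for q in (A,B): print("  lane xy",(q-ctr)@lx,(q-ctr)@ly)
    g=A+[0,0,0]; 
    # axis point s=75 : from foot top edge, 75 along axis, 25 down normal
    yy=d/np.hypot(*d[:2]);yy[2]=0;t=np.radians(33)
    G=(A+B)/2+yy*((75-60)*np.cos(t)+25*np.sin(t));G[2]=54+75*np.sin(t)-25*np.cos(t);print("  grasp",G.round(1))
    print("  delta",delta(G+[0,0,100],R.from_euler("xyz",[np.pi,0,np.pi/2+np.arctan2(-d[0],d[1])])))
E
```

```text
lane 480.75319430713296 [444.22068987  15.70179586  42.        ] yaw -0.036295600614825556 plate [666.40711568 -73.67862235  60.        ]
white stall [ 439.86617403 -104.21917058   42.        ]
amber stall [445.67219516  55.67545134  42.        ]
white foot-top [ 433.5 -139.3   54. ] sh [434.9 -40.7 119.3] 98.59323108064484 (want 100.6) yaw -0.01400777945308143
  lane xy -5.089006065742325 -155.30106037562223
  lane xy -7.286252444702204 -56.73231622580778
  grasp [434.6 -63.8  73.9]
  delta (array([-0.4306, -0.5378,  0.0764]), array([-9.00e-04,  7.00e-04,  1.24e+00]))
amber foot-top [453.9  20.4  54. ] sh [454.  119.9 119.3] 99.49575271930325 (want 100.6) yaw -0.0007256111633951508
  lane xy 9.482814017741704 5.070969925722445
  lane xy 5.944497380480503 104.50378706651969
  grasp [453.9  96.4  73.9]
  delta (array([-0.3946, -0.3804,  0.0763]), array([-9.0000e-04,  7.0000e-04,  1.2267e+00]))
```

```bash
python3 -m crank '[[-0.029,-0.036,0.005,0,0,0,0],[-0.058,-0.072,0.01,0,0,0,0],[-0.087,-0.108,0.015,0,0,0,0],[-0.116,-0.144,0.02,0,0,0,0],[-0.144,-0.18,0.025,0,0,0,0]]' 40
python3 -m crank '[[-0.029,-0.036,0.005,0,0,0,0],[-0.058,-0.072,0.01,0,0,0,0],[-0.087,-0.108,0.015,0,0,0,0],[-0.116,-0.144,0.02,0,0,0,0],[-0.144,-0.18,0.025,0,0,0,0]]'
python3 - <<'E'
from h import *
print(delta([434.6,-63.8,174],R.from_euler("xyz",[np.pi,0,np.pi/2-.015])),r.sense()["qpos"])
E
```

```text
clock: 0.65
eef_pos: [286.1, 368.3, 225.0]
tcp_rot: [-3.141, 0.0, 2.797]
contact_force: [0.8, -0.6, 0.7]
opening: 0.997
grasp_force: 0.0
clock: 1.15
eef_pos: [360.9, 150.3, 200.3]
tcp_rot: [3.141, 0.001, 2.797]
contact_force: [0.8, 0.9, 0.0]
opening: 1.002
grasp_force: 0.0
(array([-0.1417, -0.1767,  0.0263]), array([7.0000e-04, 2.0000e-04, 1.2414e+00])) [ 3.90953115e-01  4.39254485e-02  2.15441914e+00 -5.60600237e-05
  9.42570092e-01 -8.35419030e-01]
```

```bash
python3 -m crank '[[-0.028,-0.035,0.005,0,0,0.12,0],[-0.057,-0.071,0.01,0,0,0.25,0],[-0.085,-0.106,0.016,0,0,0.37,0],[-0.113,-0.141,0.021,0,0,0.5,0],[-0.142,-0.177,0.026,0,0,0.62,0]]'
python3 -m crank '[[0,0,0,0,0,0.12,0],[0,0,0,0,0,0.25,0],[0,0,0,0,0,0.37,0],[0,0,0,0,0,0.5,0],[0,0,0,0,0,0.621,0]]'
python3 - <<'E'
from h import *
f=cams.grab_frame("wrist");cv2.imwrite("pics/w1.png",f["image"][:,:,::-1])
print(f["position"],f["orientation"],r.sense()["eef_pos"],r.sense()["tcp_rot"])
t=np.radians(33)
def mark(G):
    a=np.array([0,np.cos(t),np.sin(t)]);n=np.array([0,-np.sin(t),np.cos(t)]);G=np.array(G,float)
    return proj(f,[G+a*(s-75)+n*25*(s<121)+[x,0,0] for s in(0,120) for x in(-25,25)]+[G+a*85])
print(mark([434.6,-63.8,74]).round(0))
E
```

```text
clock: 1.65
eef_pos: [434.6, -64.4, 174.1]
tcp_rot: [3.141, 0.0, 2.171]
contact_force: [1.1, 0.8, 0.6]
opening: 0.997
grasp_force: 0.0
clock: 2.15
eef_pos: [434.3, -62.6, 174.2]
tcp_rot: [-3.141, -0.0, 1.55]
contact_force: [0.2, 0.6, 0.4]
opening: 1.001
grasp_force: 0.0
[435.34636819   9.39376508 297.09397028] [ 2.85382808e+00  9.13371132e-04 -2.08754996e-02] [434.29100905 -62.55424833 174.18991262] [-3.14133332e+00 -5.34827227e-05  1.54352559e+00]
[[288. 348.]
 [359. 347.]
 [267. 235.]
 [374. 233.]
 [319. 130.]]
```

View pics/w1.png

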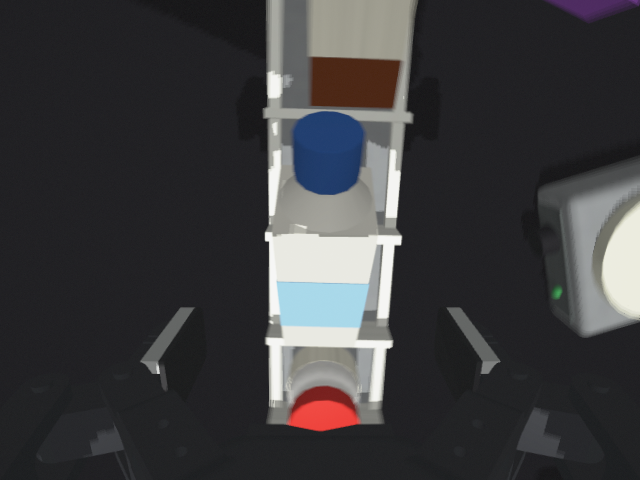

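The wrist view puts the shoulder corners at (273,235) and (378,235), about 2 mm right of the prediction, and the cap at (328,150). I'll shift +2 mm, descend and grip.

```bash
python3 -m crank '[[0,0.002,0.02,0,0,0,0],[0,0.002,0.04,0,0,0,0],[0,0.002,0.06,0,0,0,0],[0,0.002,0.08,0,0,0,0],[0,0.002,0.098,0,0,0,0]]'
python3 -m crank '[[0,0,0,0,0,0,0.1],[0,0,0,0,0,0,0.25],[0,0,0,0,0,0,0.4],[0,0,0,0,0,0,0.6],[0,0,0,0,0,0,0.8]]' 40
python3 -m crank '[[0,0,0,0,0,0,0.9],[0,0,0,0,0,0,0.9]]' 50
python3 -m crank '[[0,0,-0.006,0,0,0,0.9],[0,0,-0.012,0,0,0,0.9],[0,0,-0.018,0,0,0,0.9],[0,0,-0.024,0,0,0,0.9],[0,0,-0.03,0,0,0,0.9]]'
```

```text
clock: 2.7
eef_pos: [436.3, -62.5, 75.4]
tcp_rot: [-3.141, -0.0, 1.559]
contact_force: [0.8, 0.2, -1.2]
opening: 0.998
grasp_force: 0.0
clock: 3.2
eef_pos: [436.9, -62.7, 77.1]
tcp_rot: [3.14, 0.0, 1.556]
contact_force: [-0.9, -2.6, 4.8]
opening: 0.58
grasp_force: 39.2
clock: 3.4
eef_pos: [437.0, -62.7, 77.0]
tcp_rot: [3.14, 0.0, 1.556]
contact_force: [-1.5, -1.3, 7.4]
opening: 0.581
grasp_force: 47.5
clock: 3.9
eef_pos: [436.5, -62.5, 106.9]
tcp_rot: [3.141, -0.0, 1.556]
contact_force: [-0.6, -0.9, -3.4]
opening: 0.577
grasp_force: 48.7
```

```bash
python3 -m crank '[[0,0,-0.03,0,0,0,0.9],[0,0,-0.06,0,0,0,0.9],[0,0,-0.09,0,0,0,0.9],[0,0,-0.12,0,0,0,0.9],[0,0,-0.12,0,0,0,0.9]]'
python3 -m crank '[[0,0,0,0,0.1,0,0.9],[0,0,0,0,0.2,0,0.9],[0,0,0,0,0.3,0,0.9],[0,0,0,0,0.4,0,0.9],[0,0,0,0,0.5,0,0.9]]'
python3 -m crank '[[0,0,0,0,0.1,0,0.9],[0,0,0,0,0.2,0,0.9],[0,0,0,0,0.3,0,0.9],[0,0,0,0,0.4,0,0.9],[0,0,0,0,0.495,0,0.9]]'
python3 - <<'E'
from h import *
print(r.sense()["qpos"])
t,q=tool();print(q.as_matrix().round(3))
tgt=R.from_euler("z",-1.1)*q
print(delta([666.4,-73.7,225],q),(q.inv()*tgt).as_rotvec(), q.inv().apply([0,0,1]))
f=cams.grab_frame("scene");cv2.imwrite("pics/s2.png",cv2.resize(f["image"][130:310,200:440,::-1],None,fx=3,fy=3))
E
```

```text
clock: 4.4
eef_pos: [438.6, -62.8, 230.1]
tcp_rot: [3.135, 0.001, 1.556]
contact_force: [0.8, -0.2, -2.3]
opening: 0.577
grasp_force: 50.0
clock: 4.9
eef_pos: [436.2, -62.7, 225.7]
tcp_rot: [3.141, -0.504, 1.555]
contact_force: [-1.7, -0.2, -3.7]
opening: 0.579
grasp_force: 49.8
clock: 5.4
eef_pos: [436.2, -62.9, 225.2]
tcp_rot: [-3.14, -0.998, 1.553]
contact_force: [0.2, 1.5, -3.9]
opening: 0.576
grasp_force: 49.9
[-0.66231686  0.46165483  1.93143136  0.73650098  1.51820926 -0.99479807]
[[ 0.009  1.     0.013]
 [ 0.542 -0.016  0.84 ]
 [ 0.84  -0.001 -0.542]]
(array([-0.0038,  0.2303, -0.0059]), array([0., 0., 0.])) [-9.24430201e-01  8.07425757e-04  5.96177953e-01] [ 8.40391092e-01 -7.34023416e-04 -5.41979957e-01]
```

View pics/s2.png

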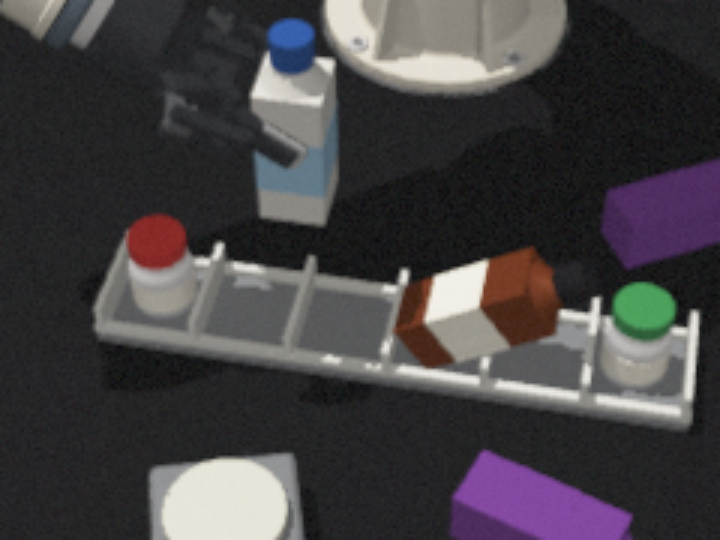

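```bash
python3 -m crank '[[0,0.046,0,0,0,0,0.9],[0,0.092,0,0,0,0,0.9],[0,0.138,-0.002,0,0,0,0.9],[0,0.184,-0.003,0,0,0,0.9],[-0.003,0.23,-0.005,0,0,0,0.9]]'
python3 -m crank '[[0,0,0,0,0,0,0.9],[0,0,0,0,0,0,0.9]]'
python3 - <<'E'
from h import *
t,q=tool();print(t,r.sense()["qpos"])
out=[]
for n in("scene","top"):
    f=cams.grab_frame(n);im=f["image"][:,:,::-1].copy()
    b=t+np.array([0,2,-77.5])
    P=proj(f,[b+[x,y,z] for z in(0,120) for x in(-25,25) for y in(-25,25)]+[b+[0,0,160]])
    cen=P[:8].mean(0);s=5 if n=="scene" else 4
    x0,y0=(cen-[40*(5/s)*1, 55*(5/s)]).astype(int)
    x0=max(x0,0);y0=max(y0,0)
    cr=cv2.resize(im[y0:y0+int(550/s),x0:x0+int(400/s)],(400,550),interpolation=cv2.INTER_CUBIC);out.append(cr)
    print(n,x0,y0,s,((P-[x0,y0]+.5)*s-.5).round(0).tolist())
cv2.imwrite("pics/b3.png",np.hstack(out))
E
```

```text
clock: 5.95
eef_pos: [667.9, -71.2, 225.6]
tcp_rot: [-3.139, -0.993, 1.554]
contact_force: [0.8, -0.5, -3.2]
opening: 0.583
grasp_force: 49.9
clock: 6.15
eef_pos: [666.3, -71.2, 224.8]
tcp_rot: [-3.138, -0.993, 1.554]
contact_force: [-0.7, -0.6, -3.6]
opening: 0.579
grasp_force: 50.9
[666.25316947 -71.19321185 224.82709287] [-0.47885323  0.70632386  1.45726057  0.84586878  1.57815036 -0.73402551]
scene 230 200 5 [[174.0, 318.0], [293.0, 333.0], [143.0, 417.0], [266.0, 433.0], [141.0, 122.0], [272.0, 138.0], [107.0, 224.0], [242.0, 241.0], [180.0, 106.0]]
top 312 99 4 [[241.0, 353.0], [151.0, 350.0], [242.0, 265.0], [153.0, 263.0], [256.0, 298.0], [157.0, 296.0], [257.0, 202.0], [159.0, 200.0], [211.0, 226.0]]
```

View pics/b3.png

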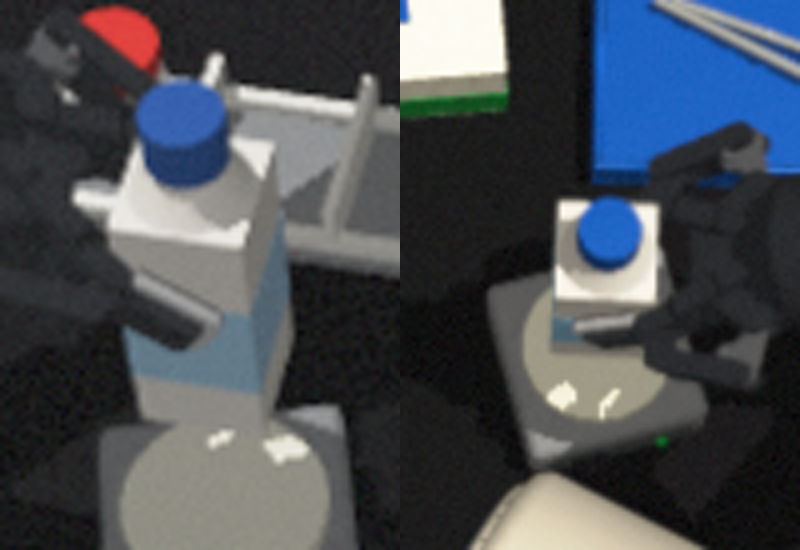

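The picture matches the predicted corners to about 1 px, so the bottle is upright with its centre about 2 mm to +y of the TCP. Next I'll correct y by −4.5 mm, lower 76 mm, then creep down.

```bash
python3 -m crank '[[-0.014,0,0.005,0,0,0,0.9],[-0.03,0,0.013,0,0,0,0.9],[-0.045,0,0.022,0,0,0,0.9],[-0.058,0,0.031,0,0,0,0.9],[-0.066,0,0.0374,0,0,0,0.9]]'
python3 -m crank '[[-0.0017,0,0.0011,0,0,0,0.9],[-0.0034,0,0.0022,0,0,0,0.9],[-0.005,0,0.0033,0,0,0,0.9],[-0.0067,0,0.0043,0,0,0,0.9],[-0.0067,0,0.0043,0,0,0,0.9]]'
```

```text
clock: 6.75
eef_pos: [665.5, -76.3, 148.2]
tcp_rot: [-3.137, -0.996, 1.552]
contact_force: [0.1, 0.9, -2.8]
opening: 0.582
grasp_force: 50.9
clock: 7.25
eef_pos: [666.3, -76.4, 143.0]
tcp_rot: [3.141, -0.995, 1.557]
contact_force: [0.7, -0.6, -2.8]
opening: 0.579
grasp_force: 50.9
```

```bash
python3 -m crank '[[-0.0008,0,0.0005,0,0,0,0.9],[-0.0017,0,0.0011,0,0,0,0.9],[-0.0025,0,0.0016,0,0,0,0.9],[-0.0034,0,0.0022,0,0,0,0.9]]'
python3 -m crank '[[-0.0008,0,0.0005,0,0,0,0.9],[-0.0008,0,0.0005,0,0,0,0.9]]'
python3 -m crank '[[-0.0008,0,0.0005,0,0,0,0.9],[-0.0008,0,0.0005,0,0,0,0.9]]'
```

```text
clock: 7.65
eef_pos: [666.3, -76.5, 138.7]
tcp_rot: [3.141, -0.995, 1.556]
contact_force: [-0.1, 0.5, -2.8]
opening: 0.58
grasp_force: 50.9
clock: 7.85
eef_pos: [666.2, -76.5, 137.7]
tcp_rot: [-3.141, -0.995, 1.556]
contact_force: [-0.2, -0.6, -2.6]
opening: 0.582
grasp_force: 51.0
clock: 8.05
eef_pos: [666.3, -76.5, 137.6]
tcp_rot: [3.141, -0.996, 1.557]
contact_force: [-1.9, -1.9, 3.3]
opening: 0.576
grasp_force: 51.4
```

```bash
python3 -m crank '[[0,0,0,0,0,0,0.9],[0,0,0,0,0,0,0.9]]' 20
python3 -m crank '[[0,0,0,0,0,0,0.4],[0,0,0,0,0,0,0.35],[0,0,0,0,0,0,0.25],[0,0,0,0,0,0,0.1],[0,0,0,0,0,0,0]]'
python3 -m crank '[[0,0,0,0,0,0,0],[0,0,0,0,0,0,0]]'
python3 - <<'E'
from h import *
for n in("scene",):
    f=cams.grab_frame(n);cv2.imwrite("pics/s4.png",cv2.resize(f["image"][190:350,200:400,::-1],None,fx=3,fy=3))
b=np.array([666.4,-73.7,60])
print(((proj(f,[b+[x,y,z] for z in(0,120) for x in(-25,25) for y in(-25,25)]+[b+[0,0,160]])-[200,190]+.5)*3-.5).round(0).tolist())
E
```

```text
clock: 8.25
eef_pos: [666.3, -76.5, 137.6]
tcp_rot: [3.141, -0.996, 1.557]
contact_force: [-3.4, -1.6, 5.7]
opening: 0.577
grasp_force: 51.3
clock: 8.75
eef_pos: [666.3, -76.4, 136.7]
tcp_rot: [-3.141, -0.995, 1.556]
contact_force: [-0.6, -0.4, -0.7]
opening: 0.993
grasp_force: 0.0
clock: 8.95
eef_pos: [666.3, -76.5, 136.8]
tcp_rot: [-3.142, -0.995, 1.556]
contact_force: [-0.2, -0.2, 0.2]
opening: 1.003
grasp_force: 0.0
[[200.0, 293.0], [267.0, 302.0], [183.0, 350.0], [252.0, 360.0], [182.0, 190.0], [256.0, 199.0], [163.0, 250.0], [239.0, 260.0], [204.0, 186.0]]
```

View pics/s4.png

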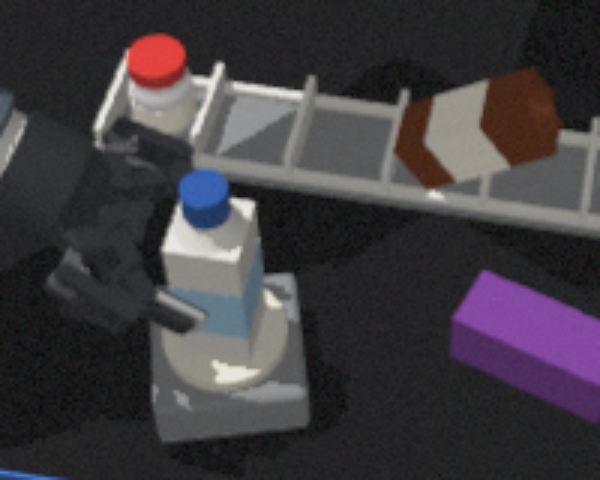

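The white bottle is standing at the plate centre (scene crop: foot at about (225,330), cap (205,198)). Backing out along the fingers.

```bash
python3 -m crank '[[0,0,-0.02,0,0,0,0],[0,0,-0.05,0,0,0,0],[0,0,-0.085,0,0,0,0],[0,0,-0.12,0,0,0,0],[0,0,-0.15,0,0,0,0]]'
python3 -m crank '[[0,0,0,0,-0.1,0,0],[0,0,0,0,-0.23,0,0],[0,0,0,0,-0.36,0,0],[0,0,0,0,-0.48,0,0],[0,0,0,0,-0.6,0,0]]'
python3 -m crank '[[0,0,0,0,-0.1,0,0],[0,0,0,0,-0.2,0,0],[0,0,0,0,-0.3,0,0],[0,0,0,0,-0.395,0,0],[0,0,0,0,-0.395,0,0]]'
python3 - <<'E'
from h import *
print(delta([453.9,97,190],R.from_euler("xyz",[np.pi,0,np.pi/2-.005])),tool()[0])
E
```

```text
clock: 9.5
eef_pos: [664.2, -205.0, 220.5]
tcp_rot: [3.14, -0.994, 1.557]
contact_force: [0.7, 0.0, 0.5]
opening: 0.997
grasp_force: 0.0
clock: 10.0
eef_pos: [664.6, -204.0, 220.4]
tcp_rot: [3.139, -0.389, 1.555]
contact_force: [0.4, 0.6, -0.6]
opening: 1.002
grasp_force: 0.0
clock: 10.5
eef_pos: [664.7, -201.2, 220.1]
tcp_rot: [3.14, 0.002, 1.557]
contact_force: [0.3, -0.3, 0.4]
opening: 0.999
grasp_force: 0.0
(array([ 0.2954, -0.2149,  0.0293]), array([ 0.0011,  0.0019, -0.0085])) [ 664.7247057  -201.17379573  220.06840672]
```

```bash
python3 -m crank '[[0,-0.043,0,0,0,0,0],[0,-0.086,0,0,0,0,0],[0,-0.129,0,0,0,0,0],[0,-0.172,0,0,0,0,0],[0,-0.215,0,0,0,0,0]]'
python3 -m crank '[[0.045,0,0,0,0,0,0],[0.09,0,0.005,0,0,0,0],[0.135,0,0.01,0,0,0,0],[0.18,0,0.02,0,0,0,0],[0.225,0,0.03,0,0,0,0]]'
python3 -m crank '[[0.035,0,0,0,0,0,0],[0.07,0,0,0,0,-0.008,0],[0.07,0,0,0,0,-0.008,0]]'
python3 - <<'E'
from h import *
f=cams.grab_frame("wrist");cv2.imwrite("pics/w5.png",f["image"][:,:,::-1])
print(r.sense()["eef_pos"],r.sense()["tcp_rot"])
t=np.radians(33);a=np.array([0,np.cos(t),np.sin(t)]);n=np.array([0,-np.sin(t),np.cos(t)]);G=np.array([453.9,96.4,74])
print(proj(f,[G+a*(s-75)+n*25*(s<121)+[x,0,0] for s in(0,120) for x in(-25,25)]+[G+a*85]).round(0))
E
```

```text
clock: 11.0
eef_pos: [447.7, -199.6, 218.9]
tcp_rot: [3.141, -0.002, 1.554]
contact_force: [-0.7, 0.1, 0.5]
opening: 0.995
grasp_force: 0.0
clock: 11.5
eef_pos: [453.2, 26.9, 189.1]
tcp_rot: [3.141, -0.002, 1.553]
contact_force: [1.8, 0.1, -0.3]
opening: 0.996
grasp_force: 0.0
clock: 11.8
eef_pos: [454.5, 98.6, 189.1]
tcp_rot: [-3.141, -0.003, 1.565]
contact_force: [0.3, -0.3, -0.4]
opening: 1.001
grasp_force: 0.0
[454.29870449  97.02834659 188.95755327] [-3.14076320e+00 -1.73132921e-03  1.56517123e+00]
[[287. 339.]
 [355. 339.]
 [270. 229.]
 [369. 228.]
 [319. 132.]]
```

View pics/w5.png

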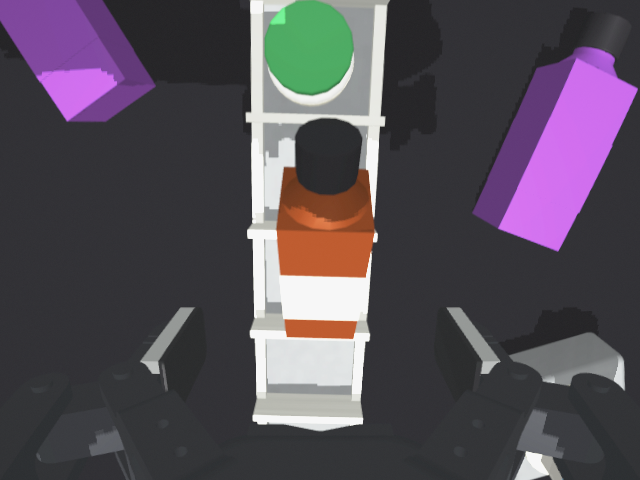

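The wrist view shows the amber shoulder corners at (277,232) and (373,232) and the foot edge at (287,336) to (355,337). The bottle is about 1.5 mm right at the grasp and turned about −0.02 rad, so I'll correct, descend and grip.

```bash
python3 -m crank '[[0,0.0015,0.025,0,0,0.02,0],[0,0.0015,0.05,0,0,0.02,0],[0,0.0015,0.075,0,0,0.02,0],[0,0.0015,0.1,0,0,0.02,0],[0,0.0015,0.112,0,0,0.02,0]]'
python3 -m crank '[[0,0,0,0,0,0,0.1],[0,0,0,0,0,0,0.25],[0,0,0,0,0,0,0.4],[0,0,0,0,0,0,0.6],[0,0,0,0,0,0,0.8]]' 40
python3 -m crank '[[0,0,0,0,0,0,0.9],[0,0,0,0,0,0,0.9]]' 50
python3 -m crank '[[0,0,-0.006,0,0,0,0.9],[0,0,-0.012,0,0,0,0.9],[0,0,-0.018,0,0,0,0.9],[0,0,-0.024,0,0,0,0.9],[0,0,-0.03,0,0,0,0.9]]'
python3 -m crank '[[0,0,-0.03,0,0,0,0.9],[0,0,-0.06,0,0,0,0.9],[0,0,-0.09,0,0,0,0.9],[0,0,-0.11,0,0,0,0.9],[0,0,-0.11,0,0,0,0.9]]'
python3 -m crank '[[0,0,0,0,0.1,0,0.9],[0,0,0,0,0.2,0,0.9],[0,0,0,0,0.3,0,0.9],[0,0,0,0,0.4,0,0.9],[0,0,0,0,0.5,0,0.9]]'
python3 -m crank '[[0,0,0,0,0.1,0,0.9],[0,0,0,0,0.2,0,0.9],[0,0,0,0,0.3,0,0.9],[0,0,0,0,0.4,0,0.9],[0,0,0,0,0.495,0,0.9]]'
python3 -m crank '[[0,0,0,0,0,0,0.9],[0,0,0,0,0,0,0.9]]'
python3 - <<'E'
from h import *
t,q=tool();print(t,r.sense()["qpos"],delta([445.7,53.7,125],q))
out=[]
for n in("scene","top"):
    f=cams.grab_frame(n);im=f["image"][:,:,::-1].copy()
    b=t+np.array([0,2,-77.5])
    P=proj(f,[b+[x,y,z] for z in(0,120) for x in(-25,25) for y in(-25,25)]+[b+[0,0,160]])
    cen=P[:8].mean(0);s=5 if n=="scene" else 4
    x0,y0=(cen-[40*(5/s)*1, 55*(5/s)]).astype(int)
    cr=cv2.resize(im[y0:y0+int(550/s),x0:x0+int(400/s)],(400,550),interpolation=cv2.INTER_CUBIC);out.append(cr)
    print(n,x0,y0,s,((P-[x0,y0]+.5)*s-.5).round(0).tolist())
cv2.imwrite("pics/b6.png",np.hstack(out))
E
```

```text
clock: 12.35
eef_pos: [454.7, 94.3, 75.0]
tcp_rot: [-3.139, 0.0, 1.541]
contact_force: [0.2, -0.8, 1.1]
opening: 0.997
grasp_force: 0.0
clock: 12.85
eef_pos: [456.2, 95.9, 77.6]
tcp_rot: [3.14, -0.0, 1.544]
contact_force: [-0.2, -3.1, 7.1]
opening: 0.585
grasp_force: 40.5
clock: 13.05
eef_pos: [456.2, 95.9, 77.6]
tcp_rot: [3.14, -0.0, 1.544]
contact_force: [0.2, -3.2, 8.1]
opening: 0.58
grasp_force: 48.6
clock: 13.55
eef_pos: [455.3, 96.0, 107.1]
tcp_rot: [3.141, -0.0, 1.544]
contact_force: [0.4, 1.4, -2.1]
opening: 0.578
grasp_force: 49.7
clock: 14.05
eef_pos: [456.9, 96.3, 219.4]
tcp_rot: [3.136, -0.001, 1.544]
contact_force: [0.2, -0.3, -2.2]
opening: 0.584
grasp_force: 50.8
clock: 14.55
eef_pos: [454.9, 95.7, 215.8]
tcp_rot: [3.141, -0.503, 1.543]
contact_force: [-0.5, 0.0, -2.4]
opening: 0.581
grasp_force: 50.5
clock: 15.05
eef_pos: [455.0, 95.5, 215.4]
tcp_rot: [-3.14, -0.998, 1.541]
contact_force: [-0.4, 0.3, -2.0]
opening: 0.578
grasp_force: 50.6
clock: 15.25
eef_pos: [454.9, 95.6, 215.2]
tcp_rot: [-3.136, -0.993, 1.538]
contact_force: [-0.2, 0.3, -1.1]
opening: 0.582
grasp_force: 50.5
[454.93334297  95.59230477 215.22054126] [-0.37639966  0.40095926  2.07502412  0.94914868  1.3156328  -0.92443097] (array([-0.0986, -0.0078,  0.014 ]), array([0., 0., 0.]))
scene 328 137 5 [[148.0, 331.0], [256.0, 343.0], [134.0, 410.0], [246.0, 423.0], [161.0, 132.0], [279.0, 144.0], [147.0, 211.0], [268.0, 224.0], [220.0, 103.0]]
top 230 197 4 [[256.0, 337.0], [165.0, 334.0], [259.0, 246.0], [168.0, 243.0], [239.0, 320.0], [139.0, 317.0], [243.0, 219.0], [143.0, 217.0], [183.0, 260.0]]
```

View pics/b6.png

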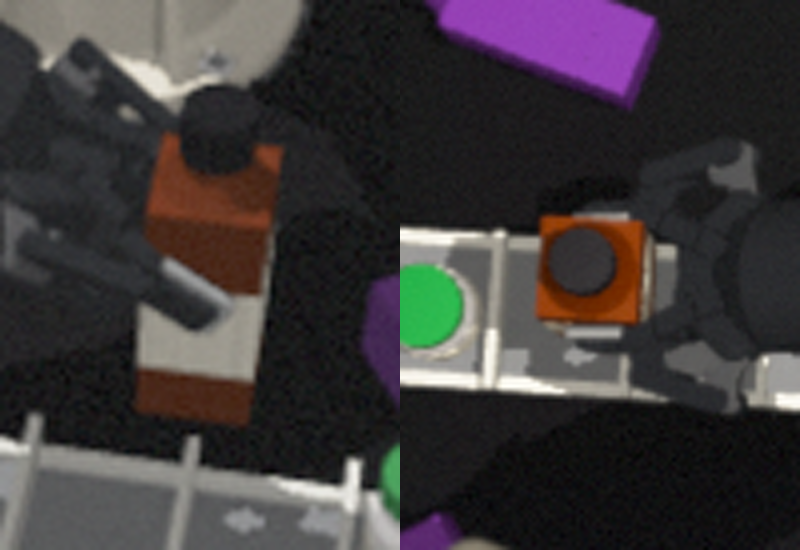

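The amber bottle is upright in the hand, matching the prediction to about 1 px. Moving over the stall centre, then lowering.

```bash
python3 -m crank '[[-0.008,-0.003,-0.012,0,0,0,0.9],[-0.016,-0.006,-0.024,0,0,0,0.9],[-0.023,-0.008,-0.035,0,0,0,0.9],[-0.023,-0.008,-0.035,0,0,0,0.9]]'
python3 -m crank '[[-0.015,0,0.01,0,0,0,0.9],[-0.032,0,0.021,0,0,0,0.9],[-0.048,0,0.031,0,0,0,0.9],[-0.06,0,0.039,0,0,0,0.9],[-0.06,0,0.039,0,0,0,0.9]]'
python3 - <<'E'
from h import *
t,q=tool();print(t,delta([445.7,53.5,95],q),r.sense()["qpos"])
E
```

```text
clock: 15.75
eef_pos: [446.6, 52.8, 216.5]
tcp_rot: [3.139, -0.994, 1.544]
contact_force: [0.9, 1.2, -2.3]
opening: 0.577
grasp_force: 50.8
clock: 16.25
eef_pos: [445.7, 54.6, 143.5]
tcp_rot: [-3.137, -0.996, 1.54]
contact_force: [0.0, -0.7, -1.6]
opening: 0.58
grasp_force: 50.7
[445.70711723  54.57349622 143.54750784] (array([-0.0413,  0.0001,  0.0255]), array([0., 0., 0.])) [-0.46227683  0.54930855  2.07664444  0.92169009  1.26785785 -1.08079992]
```

```bash
python3 -m crank '[[-0.01,0,0.006,0,0,0,0.9],[-0.02,0,0.0125,0,0,0,0.9],[-0.03,0,0.0185,0,0,0,0.9],[-0.038,0,0.0235,0,0,0,0.9],[-0.0413,0,0.0255,0,0,0,0.9]]'
python3 -m crank '[[-0.0008,0,0.0005,0,0,0,0.9],[-0.0017,0,0.0011,0,0,0,0.9],[-0.0025,0,0.0016,0,0,0,0.9],[-0.0034,0,0.0022,0,0,0,0.9]]'
python3 -m crank '[[-0.0008,0,0.0005,0,0,0,0.9],[-0.0008,0,0.0005,0,0,0,0.9]]'
```

```text
clock: 16.75
eef_pos: [445.9, 53.3, 95.2]
tcp_rot: [-3.139, -0.995, 1.542]
contact_force: [-0.1, 0.4, -2.6]
opening: 0.581
grasp_force: 50.7
clock: 17.15
eef_pos: [446.3, 53.1, 92.4]
tcp_rot: [3.14, -0.995, 1.545]
contact_force: [-0.4, 0.1, -1.9]
opening: 0.578
grasp_force: 50.7
clock: 17.35
eef_pos: [446.2, 53.1, 91.3]
tcp_rot: [3.141, -0.995, 1.544]
contact_force: [0.7, 0.2, -2.2]
opening: 0.576
grasp_force: 50.7
```

```bash
python3 -m crank '[[-0.0008,0,0.0005,0,0,0,0.9],[-0.0008,0,0.0005,0,0,0,0.9]]'
python3 -m crank '[[-0.0005,0,0.0003,0,0,0,0.9],[-0.0005,0,0.0003,0,0,0,0.9]]'
python3 -m crank '[[-0.0004,0,0.0003,0,0,0,0.9],[-0.0004,0,0.0003,0,0,0,0.9]]'
```

```text
clock: 17.55
eef_pos: [446.2, 53.2, 90.2]
tcp_rot: [3.141, -0.995, 1.544]
contact_force: [-0.3, -0.4, -2.8]
opening: 0.582
grasp_force: 50.7
clock: 17.75
eef_pos: [446.1, 53.1, 89.7]
tcp_rot: [-3.142, -0.995, 1.544]
contact_force: [-0.3, 0.8, -1.7]
opening: 0.579
grasp_force: 50.7
clock: 17.95
eef_pos: [446.2, 53.2, 89.2]
tcp_rot: [-3.142, -0.995, 1.544]
contact_force: [-0.1, 0.5, -2.5]
opening: 0.577
grasp_force: 50.7
```

```bash
python3 -m crank '[[-0.0004,0,0.0003,0,0,0,0.9],[-0.0004,0,0.0003,0,0,0,0.9]]'
python3 -m crank '[[-0.0004,0,0.0003,0,0,0,0.9],[-0.0004,0,0.0003,0,0,0,0.9]]'
```

```text
clock: 18.15
eef_pos: [446.2, 53.3, 88.9]
tcp_rot: [3.141, -0.995, 1.544]
contact_force: [0.2, -0.7, 0.4]
opening: 0.575
grasp_force: 51.0
clock: 18.35
eef_pos: [446.2, 53.3, 88.8]
tcp_rot: [3.141, -0.996, 1.544]
contact_force: [-1.2, -2.1, 5.3]
opening: 0.576
grasp_force: 51.6
```

```bash
python3 -m crank '[[0,0,0,0,0,0,0.4],[0,0,0,0,0,0,0.35],[0,0,0,0,0,0,0.25],[0,0,0,0,0,0,0.1],[0,0,0,0,0,0,0]]' 20
python3 -m crank '[[0,0,0,0,0,0,0],[0,0,0,0,0,0,0]]'
python3 -m crank '[[0,0,-0.015,0,0,0,0],[0,0,-0.04,0,0,0,0],[0,0,-0.075,0,0,0,0],[0,0,-0.11,0,0,0,0],[0,0,-0.15,0,0,0,0]]'
python3 -m crank '[[0.03,0,0,0,0,0,0],[0.06,0,0,0,0,0,0],[0.06,0,0,0,0,0,0],[0.06,0,0,0,0,0,0]]'
python3 - <<'E'
from h import *
f=cams.grab_frame("scene");cv2.imwrite("pics/s7.png",cv2.resize(f["image"][150:350,200:460,::-1],None,fx=3,fy=3))
for b in([666.4,-73.7,60],[445.7,55.7,12]):
    print(((proj(f,[np.array(b)+[x,y,z] for z in(0,120) for x in(-25,25) for y in(-25,25)]+[np.array(b)+[0,0,160]])-[200,150]+.5)*3-.5).round(0).tolist())
E
```

```text
clock: 18.85
eef_pos: [446.1, 53.3, 88.2]
tcp_rot: [-3.141, -0.995, 1.544]
contact_force: [-0.2, -0.0, -0.2]
opening: 1.004
grasp_force: 0.0
clock: 19.05
eef_pos: [446.2, 53.2, 88.2]
tcp_rot: [3.142, -0.995, 1.544]
contact_force: [-0.6, -0.0, 0.1]
opening: 0.999
grasp_force: 0.0
clock: 19.55
eef_pos: [442.1, -74.2, 171.1]
tcp_rot: [-3.14, -0.995, 1.542]
contact_force: [0.3, 0.1, -1.4]
opening: 1.0
grasp_force: 0.0
clock: 19.95
eef_pos: [443.5, -40.5, 220.7]
tcp_rot: [3.139, -0.993, 1.546]
contact_force: [0.2, -0.1, -0.5]
opening: 1.003
grasp_force: 0.0
[[200.0, 413.0], [267.0, 422.0], [183.0, 470.0], [252.0, 480.0], [182.0, 310.0], [256.0, 319.0], [163.0, 370.0], [239.0, 380.0], [204.0, 306.0]]
[[417.0, 251.0], [476.0, 258.0], [409.0, 297.0], [469.0, 304.0], [420.0, 150.0], [484.0, 157.0], [411.0, 197.0], [476.0, 204.0], [449.0, 140.0]]
```

View pics/s7.png

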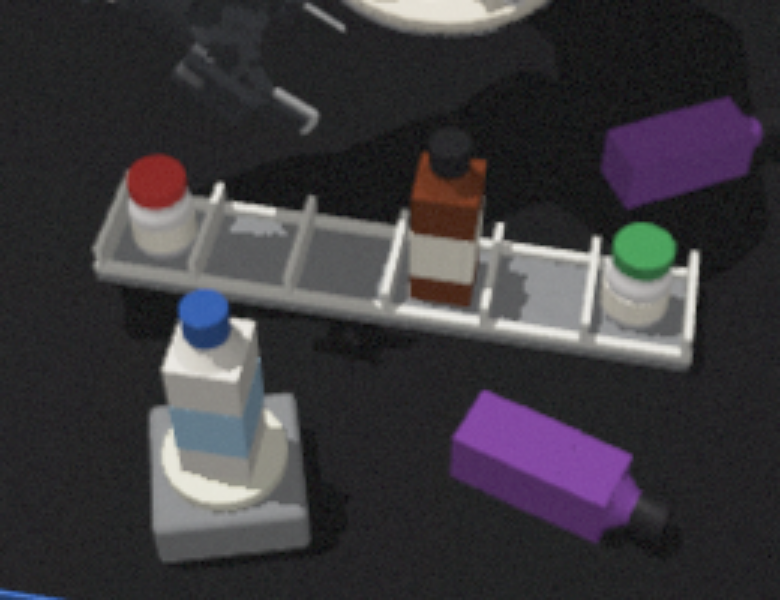

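Both bottles stand where predicted: amber foot corners at crop (410,297) and (470,304), white bottle centred on the plate. The gripper is clear, so I'm handing in.

```bash
python3 -c "
from rig import sign_off
print(sign_off())"
```

```text
the job is handed in; nothing more can be done
None
```

The amber bottle is standing upright in its own stall, the fourth from the lane's -y end, and the white bottle is upright at the middle of the stirrer plate; both stand free, nothing else was seen to move, and the job was handed in at about 20 s, though the sign-off returned no verdict.

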